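# Latch the slope-lidded tool box

### The arm

A 7-joint arm with a two-finger parallel gripper is mounted at the origin on a cart in front of the work surface, level with it; the furniture and walls round the work are solid. World frame = base frame: x ahead of the robot, y to its left, z up, the work surface at z = 0. Lengths are in m, angles in rad, forces in N, time in s.
With the tool pointing down it reaches from about 0.4 to 0.85 m from the base axis. Payload 4.4 kg.
Tool frame: the origin (TCP) lies at the very end of the fingers, on their centre line; the grasp point (between the pads) lies 19 mm behind it (grasp_offset is the distance from the TCP to the grasp point, in m); z points along the fingers, y is the line along which they close (so a half turn about z gives the same grasp; the last joint's range is limited). The gripper opens to 94 mm and grips with 3 to 60 N. Pads are 16 mm wide; open, the fingers measure 119 mm over their backs; the gripper's body (75 mm by 177 mm) begins 78 mm behind the grasp point.
Start: joints at [1.235, 0.628, 0.038, 1.517, -0.027, 0.996, -0.02], TCP at [0.173, -0.626, 0.205] pointing down, gripper open.
Joint ranges: [-3.06, 3.06], [-0.37, 2.12], [-1.25, 1.32], [0.18, 2.47], [-1.1, 4.24], [0.23, 1.98], [-2.94, 2.94]. Speed limits (rad/s): [2.57, 2.57, 3.14, 3.14, 3.14, 3.14, 3.14].

### API

Orientations are given as a rotation vector (axis times angle).
In Python, from station import * gives the robot as it stands. The module is installed in compiled form; this text tells all that it offers.
- The arm moves only by the tool jog_arm, never from a script. Its arguments are lists of equal length, an entry for each row: "gripper": the closure, from 0 (fully open) to 1 (shut); "slide": the shift along the tool's x, y, z in m, a list of three; "turn": the turn about the tool's z in degrees. A call has exactly 8 rows; each row is the pose to reach, as a shift and turn from the pose commanded when the call began, along the tool's axes at that moment; what a row does not reach only later rows make up. A row lasts 1/10 s, in which the tool goes at most 50 mm and 8.59 degrees, less where a joint would pass 70% of its speed; a pose out of reach is approached as far as the arm can. A call with a gripper value outside its range is refused whole. The fingers move at their own pace and stop on an object; "newtons" is the grip in N (left out, the last holds). Time passes only in rows, so rows that repeat a pose let the fingers close, or fill a call up. It gives the time, the measured TCP pose, the force, the opening and the grip force at its end, in the units of the state.
- read_state(): the state, without advancing time (a new reading comes with each control period).
- camera(name): name is "scene" or "top" or "wrist"; returns the picture (400x640x3 uint8, red, green, blue); there is no depth.
- camera_params(name): a dict with "vertical_fov" (degrees; the focal length in pixels is half the picture's height over the tangent of half this angle, whatever the lens; pixels are square), "cx", "cy" (the principal point, pixels), "rvec" (rotation vector, rad) and "tvec" (3), from world to camera coordinates, as OpenCV has them; the wrist camera has in their place "mount" (4x4, takes a point from camera to tool coordinates, whose origin is the TCP and whose axes are the flange's). Camera axes: x right, y down, z forward; pixel columns grow to the right and rows downward; lengths in m; the calibration is good to about 2 mm. A picture is of the moment at which its call begins: read the wrist's pose just before it. camera_params takes no time and is no camera call.
- close_job(): hands the job in; it is judged then, once.
Trained networks look in the newest picture that a camera, given by its name, has taken for a name from the list of things; names that differ only in an ending like _2 or _b are one class to them, and where a whole thing is asked for, a point or a joint stands for the part that bears it (a point fixed in the world has none). Each returns a list of dicts, best first, with "p" (0 to 1); they miss things now and then, are a little off and sometimes report something else, mostly with a low value. They report only what shows in the picture. A call takes as long as a camera call.
- search_frame(camera, thing): "bbox" ([left, top, right, bottom] in pixels, round what is visible of it).
- regions_of(camera, thing): "mask" (400x640 bool, what is visible of it) and "bbox" ([left, top, right, bottom] in pixels, round what is visible of it).
The state is a dict: "t": time; "qpos": joint angles; "joint_vel": joint speeds; "tau": joint torques, N m; "ee_pos": TCP position; "eef_rot": TCP orientation; "ft_force": force on the tool from outside, world axes, zero at the start; "moment": the same for the moment, N m; "gripper_width": finger opening in m; "gripper_force": force on a finger pad.
Only numpy, scipy, OpenCV 4.12 (cv2) and the standard library are available. Lean on these libraries where they do the work, as an engineer would, in place of code of your own. Each camera call takes 0.05 s, during which the arm holds its last target. There are 200 camera calls.

### The job

The plywood tool box is packed and must be made ready to carry: close its lid fully, swing the steel hasp over so that its slot drops flat over the turn-button catch on the sill, then lock it by turning the catch a quarter turn, right across the hasp. Leave the things standing round the box where they are.

Things in the scene. Friction and masses are not known exactly. Their poses are not given: they have to be found in the camera images.
- toolbox: Heavy, immovable plywood tool box, 305 mm deep (x), 280 wide (y), 207 high at the back. Origin: centre of its underside on the worktop; x points from its front to its back, y to its left, z up. Its front face (x = -152.5 mm) is 80 mm high; above it a slope rises to the back at 25 degrees. Hasp and catch are at y = 0; two steel carrying handles stick out 26 mm at the sides.
- sill_front (a point): Middle of the slope's front edge (box frame: x -152.5, y 0, z 80 mm). From here the slope rises along U = (cos 25, 0, sin 25) in the box's frame; its outward normal is N = (-sin 25, 0, cos 25), so it faces up and to the front. The first 121 mm along U is a fixed sill; the shut lid covers 124 to 300 mm, flush with the sill.
- lid (a joint): The lid, 280 mm wide, 176 long, 12 thick: 0 = shut, grows as it opens upward, rad, limit 1.2; starts at 0.5 to 0.9. A stiff hinge holds it where it is left; 2 to 6 N down on its free edge closes it.
- lid_hinge (a point): Middle of the lid's hinge line, which runs along the box's y at the top of the slope: 300 mm along U from sill_front (box frame: x 119.4, z 206.8 mm).
- lid_edge (a point): Middle of the lid's free (lower) edge on its outer face, 176 mm from the hinge line. The hasp takes up the middle; the outer face is bare from 30 to 140 mm either side of it.
- hasp (a joint): The hasp strap's angle from the lid's face, rad: 0 = lying down the slope, flat over the catch; 1.571 = standing square off the lid; starts leaning back over the lid at 1.9 to 2.4 (limit 2.7). Its pin runs along y, 6 mm off the lid's outer face, 174 mm from the lid's hinge line (126 mm along U when shut). Stiff: stays where left; about 1.5 N at its end swings it.
- hasp_end (a point): On the outer face of the hasp's solid end bar, 111 mm from its pin. The strap is plain steel, 4 mm thick, 44 wide, 120 long, then a small lip turned outward, 10 mm long. Its slot, 78 x 20 mm, runs from 25 to 103 mm from the pin; the end bar is 18 mm long. Lying flat, the strap's outer face is 7 mm off the sill.
- catch (a joint): The turn-button catch: a steel wing turning about an axis along N, 63 mm along U from sill_front. 0 = in line with the hasp's slot, which then passes over it (turned more than about 0.2 it blocks the strap); 1.571 = limit, across the hasp, holding it down. Positive is anticlockwise seen from outside. Starts at 0 to 0.1 rad. Stiff: stays where left; 0.06 Nm turns it.
- catch_grip (a point): Middle of the catch's wing, on its axis, 24 mm off the sill. The wing is 50 mm long, 11 thick, and reaches from 10 to 37 mm off the sill, so 30 mm of it stands above the flat hasp. The point's x axis runs along the wing, its z axis outward along N.
- tape_measure: Bystander: yellow tape measure, 82x33x69 mm, on the worktop left of the box; origin at the centre of its underside.
- wood_block: Bystander: timber off-cut, 40x100x45 mm, on the worktop right of the box; origin at the centre of its underside.
- washer_box: Bystander: small white and green carton, 64x100x42 mm, front right; origin at the centre of its underside.
- bit_case: Bystander: flat dark green case, 75x118x27 mm, back left; origin at the centre of its underside.
- try_square: Bystander: try square with wooden stock, 130x198x17 mm, lying at the left; origin at the centre of its underside.

How it is judged:
By the outcome, as a careful person would: the job done as asked, in the order asked, and still so for the second after the job is handed in, with the robot touching nothing.
It also fails if it takes over 64 s, if anything falls off the work surface, if the arm or the gripper's body presses on something with over 40 N, if the wrist force passes 120 N, or if a joint passes its speed limit or range.

## Working session

There is one attempt and no reset: what is moved stays moved. The work goes in short steps, Python scripts to look and compute and a tool call to move; the robot and the scene stay as the last step left them, time stands still between calls to the robot, and variables do not carry over. Pictures are saved under pics/ and viewed, at most 10 in all, crops included, and the job is handed in when it is done.

Besides the shell and the picture viewer there is one more tool, called after "Emit:" as name([rows], argument=value, ...), one row to a line, values as JSON. jog_arm: Moves the arm, as the interface text tells. Its arguments: {"type":"object","properties":{"gripper":{"type":"array","items":{"type":"number"}},"slide":{"type":"array","items":{"type":"array","items":{"type":"number"}}},"turn":{"type":"array","items":{"type":"number"}},"newtons":{"type":"number"}},"required":["gripper","slide","turn"]}

```bash
mkdir -p pics; cat > h.py <<'E'
from station import *
import numpy as np, cv2
from scipy.spatial.transform import Rotation as R
def K(p):
    f=200/np.tan(np.radians(p["vertical_fov"])/2)
    return np.array([[f,0,p["cx"]],[0,f,p["cy"]],[0,0,1.]])
def save(c,n):
    im=camera(c); cv2.imwrite(f"pics/{n}.png",im[:,:,::-1]); return im
def ray(c,uv):
    p=camera_params(c); Rm=R.from_rotvec(np.ravel(p["rvec"])).as_matrix(); t=np.ravel(p["tvec"])
    d=Rm.T@np.linalg.inv(K(p))@np.array([uv[0],uv[1],1.]); return -Rm.T@t, d/np.linalg.norm(d)
def proj(c,X):
    p=camera_params(c); return cv2.projectPoints(np.atleast_2d(X).astype(float),np.array(p["rvec"],float),np.array(p["tvec"],float),K(p),None)[0][:,0]
E
python3 - <<'E'
from h import *
a=save("scene","s0"); b=save("top","t0")
cv2.imwrite("pics/both0.png",cv2.resize(np.vstack([a,b])[:,:,::-1],(480,600)))
for c in ["scene","top"]:
    print(c,camera_params(c))
    for n in ["toolbox","lid","hasp","catch","tape_measure","wood_block","washer_box","bit_case","try_square"]:
        print(n,[(np.round(r["bbox"]).tolist(),round(r["p"],2)) for r in search_frame(c,n)[:2]])
print(read_state())
E
```

```text
scene {'vertical_fov': 56.51551103859285, 'cx': 321.455778025898, 'cy': 197.23300234775405, 'rvec': array([ 0.83030356, -2.30659699,  1.31255253]), 'tvec': array([0.42193273, 0.32402553, 1.0905974 ])}
toolbox [([260.0, 141.0, 367.0, 251.0], 0.97)]
lid [([269.0, 147.0, 346.0, 185.0], 0.64), ([259.0, 144.0, 368.0, 249.0], 0.42)]
hasp [([298.0, 146.0, 327.0, 168.0], 0.65)]
catch []
tape_measure [([280.0, 239.0, 305.0, 258.0], 0.92)]
wood_block [([336.0, 199.0, 344.0, 206.0], 0.65)]
washer_box [([384.0, 181.0, 406.0, 198.0], 0.87)]
bit_case [([185.0, 274.0, 236.0, 307.0], 0.56)]
try_square [([241.0, 300.0, 291.0, 368.0], 0.73)]
top {'vertical_fov': 47.357429661823694, 'cx': 324.45093099514145, 'cy': 196.1184467345219, 'rvec': array([ 2.12423437, -2.18172262,  0.09955883]), 'tvec': array([0.01974573, 0.59106776, 1.57323296])}
toolbox [([294.0, 127.0, 395.0, 233.0], 0.93)]
lid [([295.0, 135.0, 393.0, 202.0], 0.58)]
hasp [([336.0, 146.0, 355.0, 189.0], 0.58)]
catch [([393.0, 166.0, 423.0, 198.0], 0.25)]
tape_measure [([186.0, 242.0, 242.0, 290.0], 0.7), ([276.0, 194.0, 292.0, 212.0], 0.49)]
[... 218 characters left out ...]
array([ 1.23518982,  0.62835589,  0.03846078,  1.51739488, -0.02699413,
        0.99630231, -0.01999111]), 'joint_vel': array([-1.49264644e-03,  1.67827954e-03,  5.81934926e-04,  2.61525882e-03,
        9.89074170e-05, -3.92683499e-04,  1.62547828e-04]), 'tau': array([ 1.97535196e-04, -5.49603975e+01,  1.14295073e+00, -1.86950129e+01,
       -5.24497731e-02,  1.56739599e-02, -1.33736376e-05]), 'ee_pos': array([ 0.17330841, -0.62649171,  0.20550795]), 'eef_rot': array([3.11299834e+00, 4.22549822e-01, 1.01473583e-04]), 'ft_force': array([-0.0236863 ,  1.12062701,  0.70579268]), 'moment': array([-0.00723852, -0.0231791 ,  0.0127684 ]), 'gripper_force': 0.0, 'gripper_width': 0.09392550887607116}
```

View pics/s0.png

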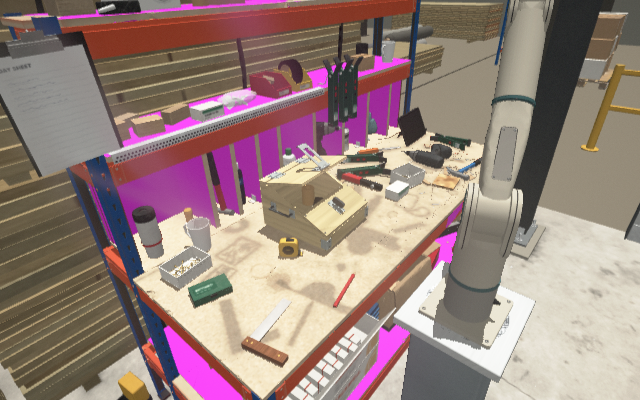

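View pics/t0.png

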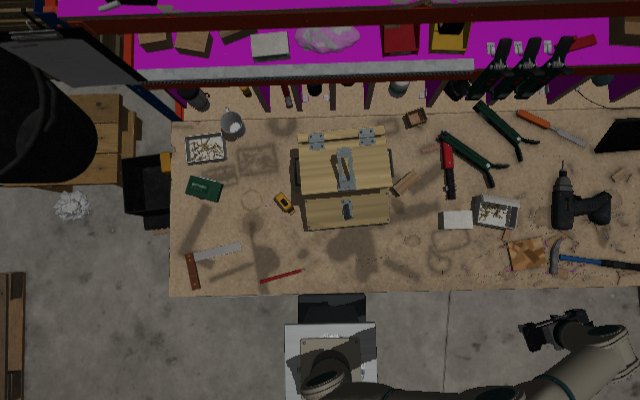

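The scene picture shows the box around (315,195), lid open and hasp leaning back. The top picture shows the box at (294–395, 127–233) and the catch near (347,208). I'll crop both for corner positions.

```bash
python3 - <<'E'
import cv2,numpy as np
a=cv2.imread("pics/s0.png")[130:260,250:380]; b=cv2.imread("pics/t0.png")[115:240,280:410]
A=cv2.resize(a,(400*130//130,400),interpolation=3);B=cv2.resize(b,(400,385),interpolation=3)
B=np.vstack([B,np.zeros((15,400,3),np.uint8)])
cv2.imwrite("pics/c0.png",np.hstack([A,B]))
E
```

```text
(no output)
```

View pics/c0.png

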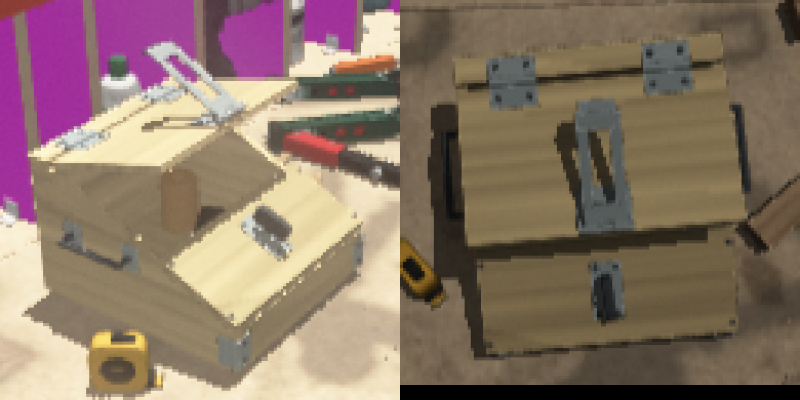

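Crop: top view has sill front corners at (485,355)/(737,332), lid edge corners at (468,246)/(745,220), and the catch at (607,293). The hasp end is at (597,102). I'll fit the pose from these.

```bash
cat >> h.py <<'E'
U=np.array([np.cos(np.radians(25)),0,np.sin(np.radians(25))]);N=np.array([-U[2],0,U[0]]);S=np.array([-.1525,0,.08])
def sl(u,y,n): return S+u*U+np.array([0,y,0])+n*N
def lidp(q,d,y,n): # d from hinge line
    c,s=np.cos(q),np.sin(q); u=-c*U+s*N; nn=s*U+c*N
    return S+.3*U+np.array([0,y,0])+d*u+n*nn
def haspp(q,h,d,y,n):
    a=q; c,s=np.cos(q),np.sin(q); u=-c*U+s*N; nn=s*U+c*N
    ch,sh=np.cos(h),np.sin(h); hu=ch*u+sh*nn; hn=-sh*u+ch*nn
    return lidp(q,.174,y,.006)+d*hu+n*hn
def W(b,X): return R.from_euler("z",b[2]).apply(np.atleast_2d(X))+[b[0],b[1],0]
E
python3 - <<'E'
from h import *
from scipy.optimize import least_squares
k=3.077
T=[((485,355),lambda p:sl(0,.14,0)),((737,332),lambda p:sl(0,-.14,0)),((468,246),lambda p:lidp(p[3],.176,.14,0)),((745,220),lambda p:lidp(p[3],.176,-.14,0)),
((607,293),lambda p:sl(.063,0,.03)),((597,101),lambda p:haspp(p[3],p[4],.12,0,.0)),((455,58),lambda p:np.array([.1525,.14,.207])),((722,35),lambda p:np.array([.1525,-.14,.207]))]
Q=[((237,322),lambda p:sl(0,.14,0)),((362,222),lambda p:sl(0,-.14,0)),((165,165),lambda p:lidp(p[3],.176,.14,0)),((168,262),lambda p:sl(.121,.14,0)),((162,47),lambda p:haspp(p[3],p[4],.122,0,0)),((270,213),lambda p:sl(.063,0,.037))]
def f(p):
    r=[]
    for c,L,o in(("top",T,(280-400/k,115)),("scene",Q,(250,130))):
        X=np.vstack([W(p,g(p)) for _,g in L]); uv=np.array([u for u,_ in L])/k+o
        r.append(proj(c,X)-uv)
    return np.vstack(r).ravel()
s=least_squares(f,[.6,0,0,.7,2.1],loss="soft_l1"); print(s.x.round(4)); print(f(s.x).reshape(-1,2).round(1).tolist())
b=s.x; np.save("b.npy",b)
print("catch",W(b,sl(.063,0,.024)),"lidedge",W(b,lidp(b[3],.176,.08,0)),W(b,lidp(b[3],.176,-.08,0)),"haspend",W(b,haspp(b[3],b[4],.111,0,0)))
st=read_state();print(R.from_rotvec(st["eef_rot"]).as_matrix().round(3)); print(camera_params("wrist"))
E
```

```text
[ 0.6322 -0.0668  0.0631  0.6987  2.3864]
[[-0.0, -0.1], [0.3, -0.1], [-0.7, -0.3], [1.0, -0.2], [0.6, 2.1], [0.3, 3.2], [-0.7, -0.4], [-0.0, -1.0], [0.3, 1.3], [1.2, -0.7], [-1.7, -0.0], [-2.8, -1.7], [-0.8, 0.2], [2.5, 0.9]]
catch [[ 0.5268394  -0.07348306  0.12837634]] lidedge [[0.57664318 0.00982402 0.25242749]] [[ 0.58673467 -0.14985742  0.25242749]] haspend [[ 0.68276501 -0.06362892  0.310221  ]]
[[ 0.964  0.267  0.   ]
 [ 0.267 -0.964 -0.   ]
 [ 0.     0.    -1.   ]]
{'vertical_fov': 64.95234846652014, 'cx': 320.80870064927166, 'cy': 202.71456973022615, 'mount': array([[ 1.57954370e-04, -9.62618344e-01, -2.70861402e-01,
         7.93097908e-02],
       [ 9.99999662e-01, -6.66459368e-05,  8.20009482e-04,
        -1.21599915e-04],
       [-8.07407981e-04, -2.70861440e-01,  9.62618008e-01,
        -1.78367330e-01],
       [ 0.00000000e+00,  0.00000000e+00,  0.00000000e+00,
         1.00000000e+00]])}
```

Emit:
jog_arm([
  [0,0,-0.05],
  [0,0,-0.1],
  [0.03,-0.02,-0.135],
  [0.07,-0.04,-0.135],
  [0.11,-0.065,-0.135],
  [0.15,-0.09,-0.135],
  [0.19,-0.11,-0.135],
  [0.23,-0.135,-0.135],
], gripper=[1,1,1,1,1,1,1,1], turn=[0,0,0,2,4,6,9,12], newtons=20)

```text
t: 1.8
ee_pos: [0.3601, -0.434, 0.3407]
eef_rot: [3.14, 0.09, 0.001]
ft_force: [0.4, -0.9, 0.4]
gripper_width: 0.0337
gripper_force: 0.0
```

```bash
cat >> h.py <<'E'
def togo(p,yaw=None):
    "slide in tool axes from the present pose to a world TCP p, turn in deg"
    s=read_state(); Rm=R.from_rotvec(s["eef_rot"]).as_matrix(); b=np.load("b.npy")
    y0=np.arctan2(Rm[1,0],Rm[0,0]); print("t",round(s["t"],2),"pos",s["ee_pos"].round(4),"yaw-box",np.degrees(y0-b[2]).round(1),"F",s["ft_force"].round(1))
    print("  slide",(Rm.T@(np.ravel(p)-s["ee_pos"])).round(4))
E
python3 -c "
from h import *
b=np.load('b.npy');togo(W(b,[-.033,-.11,.33]))"
```

```text
t 1.8 pos [ 0.3601 -0.434   0.3407] yaw-box -0.3 F [ 0.4 -0.9  0.4]
  slide [ 0.2604 -0.2407  0.0107]
```

Emit:
jog_arm([
  [0.033,-0.03,0],
  [0.066,-0.061,0],
  [0.099,-0.092,0],
  [0.132,-0.123,0],
  [0.165,-0.154,0],
  [0.2,-0.186,0],
  [0.232,-0.216,0],
  [0.26,-0.241,0],
], gripper=[1,1,1,1,1,1,1,1], turn=[0,0,0,0,0,0,0,0])

```text
t: 2.6
ee_pos: [0.6054, -0.1762, 0.3406]
eef_rot: [-3.139, -0.098, -0.001]
ft_force: [-0.1, 0.3, -0.1]
gripper_width: 0.0005
gripper_force: 0.0
```

```bash
python3 -c "
from h import *
b=np.load('b.npy');togo(W(b,[-.033,-.11,.33]))
save('wrist','w1')"
```

```text
t 2.6 pos [ 0.6054 -0.1762  0.3406] yaw-box -0.1 F [-0.1  0.3 -0.1]
  slide [0.0006 0.0025 0.0105]
```

View pics/w1.png

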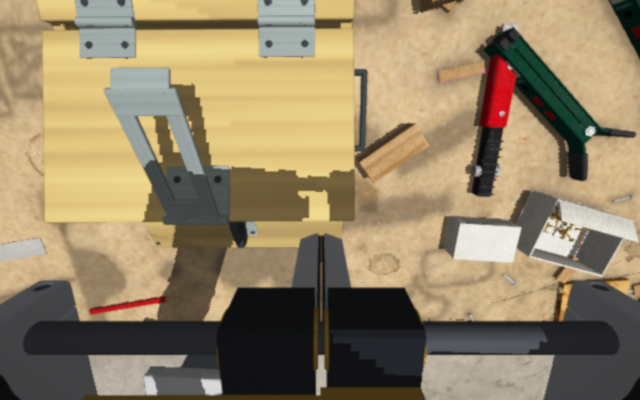

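The wrist picture shows lid edge corners at (45,222) and (355,221), the hasp lip at (140,75), and the fingertips at (322,237). Checking these against the model.

```bash
cat >> h.py <<'E'
def wproj(X,s=None):
    s=s or read_state(); p=camera_params("wrist"); M=np.eye(4); M[:3,:3]=R.from_rotvec(s["eef_rot"]).as_matrix(); M[:3,3]=s["ee_pos"]
    C=np.linalg.inv(M@p["mount"]); Y=np.atleast_2d(X)@C[:3,:3].T+C[:3,3]; q=Y@K(p).T; return q[:,:2]/q[:,2:]
E
python3 - <<'E'
from h import *
from scipy.optimize import least_squares
b=np.load("b.npy"); q,h=b[3:]
P=lambda b:W(b,np.vstack([lidp(b[3],.176,.14,0),lidp(b[3],.176,-.14,0),haspp(b[3],b[4],.12,.022,0),haspp(b[3],b[4],.12,-.022,0),haspp(b[3],b[4],.025,0,.004)]))
print(wproj(P(b)).round(0).tolist())
s=read_state()
obs=np.array([[45,222],[355,221],[105,90],[181,90]])
pr=np.array([.005,.005,.015,.05,.1])
r=least_squares(lambda x:np.r_[(wproj(P(x)[:4],s)-obs).ravel()/2,(x-b)/pr],b);print(r.x.round(4),(wproj(P(r.x)[:4],s)-obs).round(1).tolist())
E
```

```text
[[55.0, 229.0], [365.0, 232.0], [124.0, 100.0], [195.0, 100.0], [201.0, 205.0]]
[ 0.6394 -0.0586  0.0683  0.6951  2.3557] [[0.5, -0.4], [1.7, 1.8], [1.4, -0.1], [-2.1, -0.0]]
```

Emit:
jog_arm([
  [0.008,0,0.04],
  [0.008,0,0.075],
  [0.008,0,0.1],
  [0.008,0,0.12],
  [0.008,0,0.14],
  [0.008,0,0.16],
  [0.008,0,0.178],
  [0.008,0,0.194],
], gripper=[1,1,1,1,1,1,1,1], turn=[0,0,0,0,0,0,0,0])

```text
t: 3.45
ee_pos: [0.6129, -0.1786, 0.1464]
eef_rot: [3.14, 0.095, 0.004]
ft_force: [-0.3, 0.2, 2.4]
gripper_width: 0.0004
gripper_force: 1.1
```

Emit:
jog_arm([
  [0,0,0.003],
  [0,0,0.005],
  [0,0,0.007],
  [0,0,0.008],
  [0,0,0.009],
  [0,0,0.01],
  [0,0,0.01],
  [0,0,0.01],
], gripper=[1,1,1,1,1,1,1,1], turn=[0,0,0,0,0,0,0,0])

```text
t: 4.25
ee_pos: [0.6122, -0.1782, 0.1399]
eef_rot: [3.14, 0.095, 0.003]
ft_force: [-5.5, 2.3, 16.5]
gripper_width: 0.0005
gripper_force: 8.5
```

Emit:
jog_arm([
  [0,0,-0.045],
  [0,0,-0.09],
  [0,0,-0.135],
  [-0.01,-0.015,-0.18],
  [-0.04,-0.05,-0.2],
  [-0.07,-0.09,-0.21],
  [-0.1,-0.13,-0.21],
  [-0.1,-0.13,-0.21],
], gripper=[1,1,1,1,1,1,1,1], turn=[0,0,0,0,0,0,0,0])

```text
t: 5.05
ee_pos: [0.5008, -0.0491, 0.348]
eef_rot: [-3.137, -0.107, -0.0]
ft_force: [0.5, 0.9, -0.3]
gripper_width: 0.0002
gripper_force: 0.0
```

```bash
python3 - <<'E'
from h import *
s=read_state(); save("wrist","w2"); np.save("w2s.npy",np.r_[s["ee_pos"],s["eef_rot"]])
print(s["ee_pos"].round(4),s["eef_rot"].round(4),s["ft_force"].round(1))
for n in ["catch","catch_grip","hasp","lid"]: print(n,[(np.round(r["bbox"]).tolist(),round(r["p"],2)) for r in search_frame("wrist",n)[:2]])
E
```

```text
[ 0.5008 -0.0491  0.348 ] [-3.1373e+00 -1.0680e-01 -3.0000e-04] [ 0.5  0.9 -0.3]
catch [([334.0, 136.0, 347.0, 176.0], 0.87)]
catch_grip [([334.0, 137.0, 350.0, 177.0], 0.82)]
hasp [([320.0, 24.0, 379.0, 110.0], 0.81), ([334.0, 135.0, 347.0, 176.0], 0.69)]
lid [([206.0, 0.0, 487.0, 107.0], 0.82)]
```

View pics/w2.png

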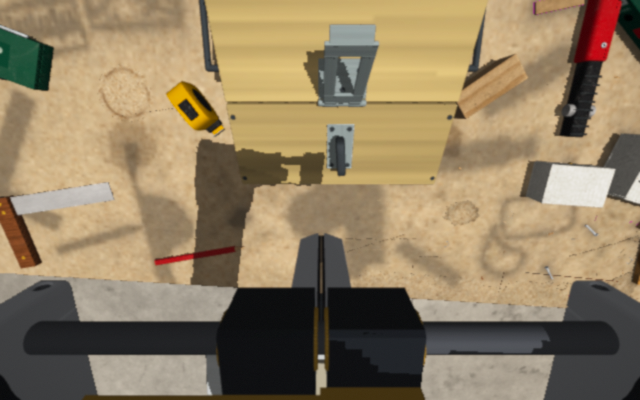

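The lid is shut. The seam ends are at (226,103)/(456,103), the sill front corners at (240,184)/(437,184), the catch at (341,156), and the hasp end at (329–377, 40). Refitting.

```bash
python3 - <<'E'
from h import *
from scipy.optimize import least_squares
w=np.load("w2s.npy"); s={"ee_pos":w[:3],"eef_rot":w[3:]}
b=np.load("b.npy")[:5]; b[3]=0
P=lambda x:W(x,np.vstack([sl(0,.14,0),sl(0,-.14,0),sl(.1225,.14,0),sl(.1225,-.14,0),sl(.063,0,.03),haspp(0,x[3],.12,.022,0),haspp(0,x[3],.12,-.022,0)]))
obs=np.array([[240,184],[437,184],[226,103],[456,103],[341,154],[329,41],[377,41]])
r=least_squares(lambda x:(wproj(P(x),s)-obs).ravel(),[.635,-.062,.065,2.36],loss="soft_l1");x=r.x
print(x.round(4),(wproj(P(x),s)-obs).round(1).tolist())
np.save("b.npy",np.r_[x[:3],0,x[3]]); 
togo(W(x,[.05,.02,.33]))
for c in ("top","scene"): print(c,proj(c,W(x,np.vstack([sl(0,.14,0),sl(0,-.14,0)]))).round(1).tolist())
E
```

```text
[ 0.6366 -0.0645  0.0684  2.3632] [[1.8, 0.0], [-2.3, 0.1], [-1.1, -0.4], [2.8, -0.5], [-0.1, 4.4], [-4.6, 0.0], [2.7, -0.0]]
t 5.3 pos [ 0.5052 -0.0561  0.3465] yaw-box -0.6 F [ 0.1 -0.3  0.2]
  slide [ 0.1805 -0.0045  0.0167]
top [[307.1, 229.1], [389.3, 221.3]]
scene [[326.2, 235.7], [367.5, 201.1]]
```

```bash
python3 - <<'E'
from h import *
from scipy.optimize import least_squares
s=read_state(); im=save("wrist","w3"); s2=read_state(); print(s["ee_pos"].round(4),s2["ee_pos"].round(4))
g0=cv2.imread("pics/w2.png",0); g1=cv2.imread("pics/w3.png",0)
obs0=np.array([[240,184],[437,184],[226,103],[456,103],[341,154],[329,41],[377,41]],float)
obs=[]
for u,v in obs0.astype(int):
    t=g0[max(v-25,0):v+25,u-25:u+25]; m=cv2.matchTemplate(g1[:240],t,5)[max(v-45,0):v+0,u-45:u-4]
    _,sc,_,l=cv2.minMaxLoc(m); obs.append([u-20+l[0]-0, max(v-45,0)+l[1]+(v-max(v-25,0))]); print(obs[-1],u,v,round(sc,2))
obs=np.array(obs,float)
P=lambda x:W(x,np.vstack([sl(0,.14,0),sl(0,-.14,0),sl(.1225,.14,0),sl(.1225,-.14,0),sl(.063,0,.03),haspp(0,x[3],.12,.022,0),haspp(0,x[3],.12,-.022,0)]))
r=least_squares(lambda x:(wproj(P(x),s2)-obs).ravel(),[.635,-.062,.065,2.36],loss="soft_l1");x=r.x
print(x.round(4),(wproj(P(x),s2)-obs).round(1).tolist())
np.save("b.npy",np.r_[x[:3],0,x[3]]); togo(W(x,[.05,.02,.33]))
E
```

```text
[ 0.5052 -0.0561  0.3465] [ 0.5051 -0.056   0.3463]
[np.int64(238), np.int64(186)] 240 184 0.98
[np.int64(432), np.int64(186)] 437 184 0.98
[np.int64(220), np.int64(107)] 226 103 0.98
[np.int64(449), np.int64(105)] 456 103 0.97
[np.int64(335), np.int64(157)] 341 154 0.9
[np.int64(320), np.int64(45)] 329 41 0.98
[np.int64(367), np.int64(46)] 377 41 0.99
[ 0.6372 -0.067   0.0638  2.3594] [[-0.6, 1.0], [-1.3, -0.1], [-0.8, -1.1], [4.6, -0.4], [1.0, 4.2], [-3.6, 0.6], [4.9, -0.7]]
t 5.35 pos [ 0.5051 -0.056   0.3463] yaw-box -0.3 F [ 1.2  1.3 -1.1]
  slide [ 0.1811 -0.0017  0.0163]
```

Emit:
jog_arm([
  [0.045,0,0],
  [0.09,-0.001,0],
  [0.135,-0.002,0],
  [0.175,-0.002,0.01],
  [0.181,-0.002,0.045],
  [0.181,-0.002,0.085],
  [0.181,-0.002,0.12],
  [0.181,-0.002,0.131],
], gripper=[1,1,1,1,1,1,1,1], turn=[0,0,0,0,0,0,0,0])

```text
t: 6.15
ee_pos: [0.6825, -0.043, 0.2101]
eef_rot: [3.14, 0.092, -0.013]
ft_force: [0.4, -0.2, 0.1]
gripper_width: 0.0001
gripper_force: 0.0
```

```bash
python3 - <<'E'
from h import *
b=np.load("b.npy");togo(W(b,[.05,.02,.215]));camera("top");togo(W(b,[.05,.02,.215]))
E
```

```text
t 6.15 pos [ 0.6825 -0.043   0.2101] yaw-box -0.3 F [ 0.4 -0.2  0.1]
  slide [ 0.0032  0.001  -0.0049]
t 6.2 pos [ 0.6828 -0.0428  0.2106] yaw-box -0.3 F [-0.4 -0.7  0. ]
  slide [ 0.0029  0.0012 -0.0044]
```

Emit:
jog_arm([
  [-0.02,0,0],
  [-0.035,0,0],
  [-0.05,0,-0.003],
  [-0.066,0,-0.007],
  [-0.082,0,-0.012],
  [-0.1,0,-0.018],
  [-0.117,0,-0.02],
  [-0.117,0,-0.02],
], gripper=[1,1,1,1,1,1,1,1], turn=[0,0,0,0,0,0,0,0])

```text
t: 7.0
ee_pos: [0.5682, -0.0497, 0.2379]
eef_rot: [3.14, 0.093, 0.005]
ft_force: [0.4, -1.1, 0.0]
gripper_width: 0.001
gripper_force: 0.0
```

```bash
python3 - <<'E'
from h import *
b=np.load("b.npy");togo(W(b,[-.067,.02,.233]))
a=save("wrist","w4");c=save("scene","s4")
cv2.imwrite("pics/v4.png",np.hstack([cv2.resize(a[:,:,::-1],(480,300)),cv2.resize(c[130:260,250:380,::-1],(300,300),interpolation=3)]))
E
```

```text
t 7.0 pos [ 0.5682 -0.0497  0.2379] yaw-box -0.3 F [ 0.4 -1.1  0. ]
  slide [0.0007 0.0016 0.005 ]
```

View pics/v4.png

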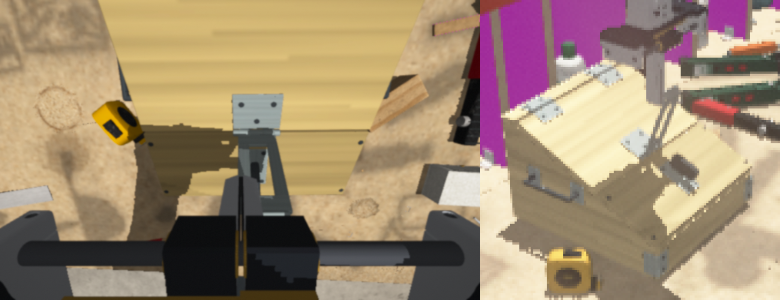

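The hasp is past upright: it now leans forward with the finger behind it on its left rail. Continuing over and down.

Emit:
jog_arm([
  [-0.016,0,0.008],
  [-0.03,0,0.02],
  [-0.042,0,0.033],
  [-0.053,0,0.046],
  [-0.06,0,0.062],
  [-0.065,0,0.078],
  [-0.07,0,0.094],
  [-0.072,0,0.11],
], gripper=[1,1,1,1,1,1,1,1], turn=[0,0,0,0,0,0,0,0])

```text
t: 7.9
ee_pos: [0.498, -0.0532, 0.1252]
eef_rot: [3.14, 0.095, 0.004]
ft_force: [0.3, -0.3, 0.4]
gripper_width: 0.0003
gripper_force: 0.3
```

```bash
python3 - <<'E'
from h import *
b=np.load("b.npy");togo(W(b,[-.138,.02,.098]))
a=save("wrist","w5");c=save("scene","s5");togo(W(b,[-.138,.02,.098]))
cv2.imwrite("pics/v5.png",np.hstack([cv2.resize(a[:,:,::-1],(480,300)),cv2.resize(c[130:260,250:380,::-1],(300,300),interpolation=3)]))
E
```

```text
t 7.9 pos [ 0.498  -0.0532  0.1252] yaw-box -0.2 F [ 0.3 -0.3  0.4]
  slide [-0.0001  0.0026  0.0272]
t 8.0 pos [ 0.4961 -0.0531  0.124 ] yaw-box -0.2 F [-0.5  0.5 -0.3]
  slide [0.002  0.0028 0.026 ]
```

View pics/v5.png

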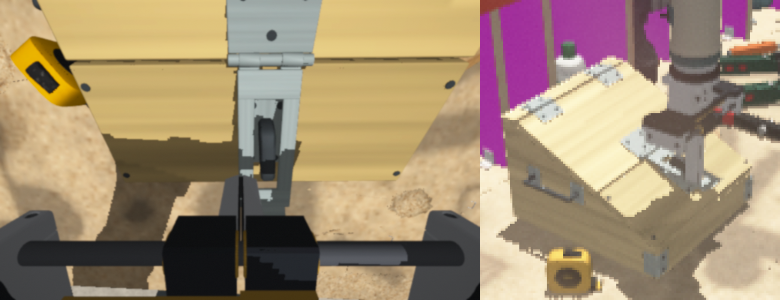

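The hasp is almost down and its slot lies over the wing at (267,145). Pressing it flat.

Emit:
jog_arm([
  [0.001,0.001,0.008],
  [0.002,0.002,0.015],
  [0.002,0.002,0.02],
  [0.002,0.002,0.024],
  [0.002,0.002,0.027],
  [0.002,0.002,0.029],
  [0.002,0.002,0.03],
  [0.002,0.002,0.03],
], gripper=[1,1,1,1,1,1,1,1], turn=[0,0,0,0,0,0,0,0])

```text
t: 8.8
ee_pos: [0.4992, -0.0551, 0.098]
eef_rot: [3.14, 0.095, 0.004]
ft_force: [-4.9, 0.5, 24.1]
gripper_width: 0.0002
gripper_force: 12.0
```

Emit:
jog_arm([
  [0,0,-0.03],
  [0,0,-0.06],
  [0,0.02,-0.09],
  [0,0.05,-0.1],
  [0,0.06,-0.1],
  [0,0.06,-0.1],
  [0,0.06,-0.1],
  [0,0.06,-0.1],
], gripper=[1,1,1,1,1,1,1,1], turn=[0,0,0,0,0,0,0,0])

```text
t: 9.6
ee_pos: [0.5012, -0.1131, 0.1944]
eef_rot: [-3.139, -0.098, 0.004]
ft_force: [0.6, -0.1, -0.8]
gripper_width: 0.0004
gripper_force: 0.0
```

```bash
python3 - <<'E'
from h import *
b=np.load("b.npy"); s=read_state(); a=save("wrist","w6"); print(s["ee_pos"],read_state()["ee_pos"])
for n in ["catch","hasp"]: print(n,[(np.round(r["bbox"]).tolist(),round(r["p"],2)) for r in search_frame("wrist",n)[:2]])
P=lambda L:wproj(W(b,np.vstack(L)),s)
A=a[:,:,::-1].copy()
for x,c in ((P([sl(.038,0,.037),sl(.088,0,.037),sl(.038,0,.01)]),(0,0,255)),(P([sl(.006,.022,.007),sl(.006,-.022,.007),sl(.126,.022,.007),sl(.126,-.022,.007)]),(0,255,0)),(P([sl(0,.14,0),sl(0,-.14,0),sl(.1225,.14,0),sl(.1225,-.14,0)]),(255,0,0))):
    for u in x.astype(int): cv2.circle(A,(int(u[0]),int(u[1])),3,c,1)
cv2.imwrite("pics/v6.png",A)
k=np.array
U0=S+.063*U+.018*N
for th in (-12,0,15,30,45,60,75,90,97):
    c,q=np.cos(np.radians(th)),np.sin(np.radians(th)); Y=k([0,1,0])
    X=U0+.018*(c*U+q*Y)+.0055*(-c*Y+q*U)+k([.008,-.0125,0])
    print(th,X.round(4),end=" ");togo(W(b,X))
E
```

```text
[ 0.50121559 -0.11306291  0.19441271] [ 0.5013936  -0.11319469  0.19457013]
catch [([256.0, 145.0, 284.0, 208.0], 0.58)]
hasp [([28.0, 1.0, 483.0, 225.0], 0.65)]
-12 [-0.0801 -0.0216  0.1299] t 9.75 pos [ 0.5017 -0.1137  0.1949] yaw-box -0.1 F [-0.   0.2 -0.2]
  slide [ 0.0582 -0.0164  0.065 ]
0 [-0.0787 -0.018   0.1305] t 9.75 pos [ 0.5017 -0.1137  0.1949] yaw-box -0.1 F [-0.   0.2 -0.2]
  slide [ 0.0595 -0.0201  0.0643]
15 [-0.078  -0.0132  0.1309] t 9.75 pos [ 0.5017 -0.1137  0.1949] yaw-box -0.1 F [-0.   0.2 -0.2]
  slide [ 0.0603 -0.0249  0.064 ]
30 [-0.0784 -0.0083  0.1307] t 9.75 pos [ 0.5017 -0.1137  0.1949] yaw-box -0.1 F [-0.   0.2 -0.2]
  slide [ 0.0598 -0.0298  0.0642]
45 [-0.0799 -0.0037  0.13  ] t 9.75 pos [ 0.5017 -0.1137  0.1949] yaw-box -0.1 F [-0.   0.2 -0.2]
  slide [ 0.0583 -0.0344  0.0649]
60 [-0.0825  0.0003  0.1288] t 9.75 pos [ 0.5017 -0.1137  0.1949] yaw-box -0.1 F [-0.   0.2 -0.2]
  slide [ 0.0557 -0.0384  0.0661]
75 [-0.086   0.0035  0.1272] t 9.75 pos [ 0.5017 -0.1137  0.1949] yaw-box -0.1 F [-0.   0.2 -0.2]
  slide [ 0.0522 -0.0415  0.0677]
90 [-0.09    0.0055  0.1253] t 9.75 pos [ 0.5017 -0.1137  0.1949] yaw-box -0.1 F [-0.   0.2 -0.2]
  slide [ 0.0482 -0.0435  0.0696]
97 [-0.0921  0.006   0.1243] t 9.75 pos [ 0.5017 -0.1137  0.1949] yaw-box -0.1 F [-0.   0.2 -0.2]
  slide [ 0.0462 -0.0441  0.0706]
```

View pics/v6.png

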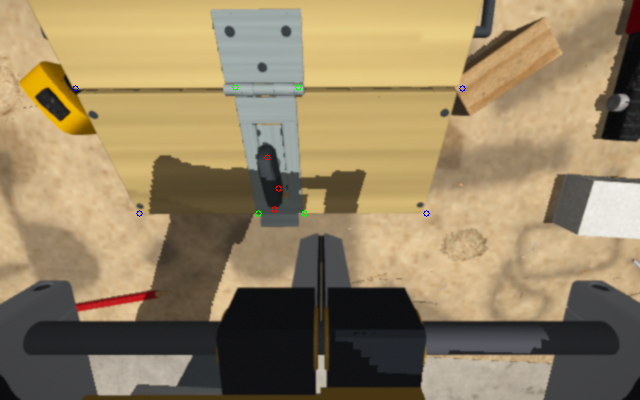

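The strap lies flat with the wing through its slot: wing (262–276, 146–207), pin (263,89). The projected model agrees to a few pixels. Next I'll lower the closed fingertips right of the wing's upper end, then sweep left and downhill.

Emit:
jog_arm([
  [0.03,0,0],
  [0.061,-0.004,0],
  [0.061,-0.008,0.02],
  [0.061,-0.008,0.04],
  [0.061,-0.008,0.055],
  [0.061,-0.008,0.063],
  [0.061,-0.012,0.063],
  [0.061,-0.014,0.063],
], gripper=[1,1,1,1,1,1,1,1], turn=[0,0,0,0,0,0,0,0])

```text
t: 10.55
ee_pos: [0.5623, -0.0965, 0.1329]
eef_rot: [-3.14, -0.096, -0.001]
ft_force: [-0.5, 0.7, -0.4]
gripper_width: 0.0006
gripper_force: 0.0
```

Emit:
jog_arm([
  [0,-0.006,0],
  [0.001,-0.011,0],
  [0.001,-0.016,0],
  [-0.001,-0.02,0],
  [-0.003,-0.024,0.001],
  [-0.007,-0.027,0.003],
  [-0.011,-0.029,0.005],
  [-0.013,-0.03,0.006],
], gripper=[1,1,1,1,1,1,1,1], turn=[0,0,0,0,0,0,0,0])

```text
t: 11.35
ee_pos: [0.5558, -0.0653, 0.1299]
eef_rot: [-3.138, -0.097, -0.028]
ft_force: [8.4, 4.3, 4.2]
gripper_width: 0.0005
gripper_force: 4.0
```

```bash
python3 - <<'E'
from h import *
b=np.load("b.npy"); a=save("wrist","w7"); togo(W(b,[-.092,.006,.1243]))
cv2.imwrite("pics/v7.png",a[:260,100:500,::-1])
E
```

```text
t 11.4 pos [ 0.5538 -0.0654  0.1292] yaw-box -0.1 F [2.9 0.1 2.5]
  slide [-0.0089  0.0009  0.0048]
```

View pics/v7.png

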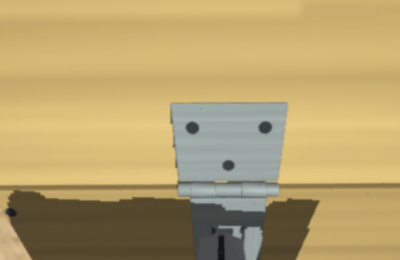

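Emit:
jog_arm([
  [-0.001,0,0.001],
  [-0.002,0,0.001],
  [-0.003,0,0.001],
  [-0.004,0,0.002],
  [-0.005,0,0.002],
  [-0.006,0,0.003],
  [-0.006,0,0.003],
  [-0.006,0,0.003],
], gripper=[1,1,1,1,1,1,1,1], turn=[0,0,0,0,0,0,0,0])

```text
t: 12.2
ee_pos: [0.5476, -0.0663, 0.1261]
eef_rot: [-3.139, -0.096, -0.021]
ft_force: [7.0, 2.6, 5.3]
gripper_width: 0.0005
gripper_force: 4.2
```

```bash
python3 - <<'E'
from h import *
b=np.load("b.npy"); togo(W(b,[-.092,.006,.1243]))
E
```

```text
t 12.2 pos [ 0.5476 -0.0663  0.1261] yaw-box -0.1 F [7.  2.6 5.3]
  slide [-0.0027  0.0004  0.0017]
```

Emit:
jog_arm([
  [-0.001,0,0],
  [-0.002,0,0.001],
  [-0.003,0,0.001],
  [-0.004,0,0.001],
  [-0.005,0,0.001],
  [-0.006,0,0.001],
  [-0.006,0,0.001],
  [-0.006,0,0.001],
], gripper=[1,1,1,1,1,1,1,1], turn=[0,0,0,0,0,0,0,0])

```text
t: 13.0
ee_pos: [0.5456, -0.0653, 0.1256]
eef_rot: [-3.137, -0.098, -0.033]
ft_force: [13.4, 4.8, 2.2]
gripper_width: 0.0005
gripper_force: 6.5
```

Emit:
jog_arm([
  [0.01,0,-0.005],
  [0.015,0,-0.03],
  [0.015,0,-0.06],
  [0.0,0.02,-0.09],
  [-0.03,0.05,-0.1],
  [-0.055,0.06,-0.1],
  [-0.055,0.06,-0.1],
  [-0.055,0.06,-0.1],
], gripper=[1,1,1,1,1,1,1,1], turn=[0,0,0,0,0,0,0,0])

```text
t: 13.8
ee_pos: [0.4837, -0.1316, 0.2227]
eef_rot: [-3.14, -0.094, -0.0]
ft_force: [1.1, 1.4, 0.2]
gripper_width: 0.0004
gripper_force: 0.0
```

```bash
python3 - <<'E'
from h import *
camera("top"); s=read_state(); b=np.load("b.npy"); a=save("wrist","w8"); print(s["ee_pos"].round(4))
c=save("scene","s8")
print([(np.round(r["bbox"]).tolist(),round(r["p"],2)) for r in search_frame("wrist","catch")[:2]])
A=a[:,:,::-1].copy()
for u in wproj(W(b,np.vstack([sl(.063,.025,.037),sl(.063,-.025,.037)])),s).astype(int): cv2.circle(A,(int(u[0]),int(u[1])),3,(0,0,255),1)
cv2.imwrite("pics/v8.png",np.hstack([cv2.resize(A[60:240,150:390],(480,360)),cv2.resize(c[150:250,270:380,::-1],(310,360),interpolation=3)]))
E
```

```text
[ 0.4844 -0.1311  0.2225]
[([222.0, 134.0, 287.0, 164.0], 0.87), ([39.0, 0.0, 437.0, 201.0], 0.53)]
```

View pics/v8.png

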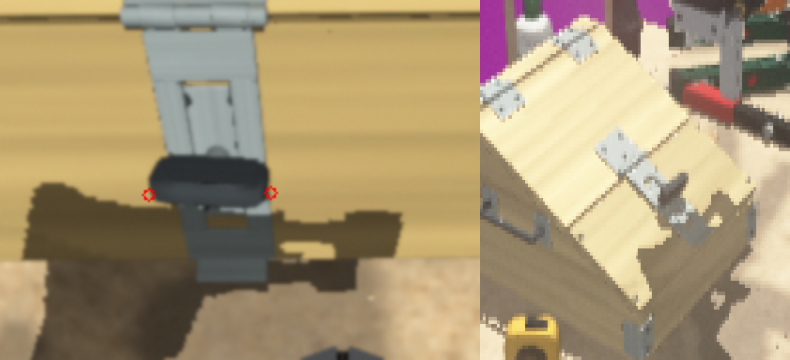

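The catch lies straight across the hasp in the crop, wing ends at (150,182) and (270,180) and parallel to the seam. The strap is flat under it and the lid is shut. Handing in.

```bash
python3 -c "
from station import *
print(close_job())"
```

```text
the job is handed in; nothing more can be done
None
```

I closed the lid, laid the hasp flat over the catch, turned the catch a quarter turn across it, and handed the job in at about 14 s; the arm stood clear and I moved none of the things round the box.

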